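Fit the regulator weight and hold the pressure cooker's steam slide open

ROBOT

A 6-joint arm with a two-finger parallel gripper is mounted at the origin on a cart in front of the work surface, level with it; the furniture and walls round the work are solid. World frame = base frame: x ahead of the robot, y to its left, z up, the work surface at z = 0. Lengths are in mm, angles in rad, forces in N, time in s.
With the tool pointing down it reaches from about 350 to 775 mm from the base axis. Payload 7.3 kg.
Tool frame: the origin (TCP) lies on the centre line of the jaws, within the pads' length; the fingertips stand finger_overhang ahead of it and the grasp point (between the pads) lies 8 mm behind it (finger_overhang is the distance from the TCP to the fingertips, in mm); z points along the fingers, y is the line along which they close (so a half turn about z gives the same grasp; the last joint's range is limited). The gripper opens to 92 mm and grips with 3 to 60 N. Pads are 19 mm wide; open, the fingers measure 130 mm over their backs; the gripper's body (75 mm by 190 mm) begins 47 mm behind the grasp point.
Start: joints at [-1.405, 0.342, 1.524, -0, 1.275, -0.146], TCP at [161.078, -499.701, 206.841] pointing down, gripper open.
Joint ranges: [-2.53, 2.53], [-0.77, 2.02], [0.04, 2.7], [-1, 4.14], [0.28, 2.66], [-3.11, 3.11]. Speed limits (rad/s): [2.57, 2.57, 3.14, 3.14, 3.14, 3.14].

INTERFACE

Orientations are given as [roll, pitch, yaw] about the fixed x, y, z axes, in that order (R = Rz(yaw) Ry(pitch) Rx(roll)).
In Python, from plant import get_obs, capture, close_job, finger_overhang gives the robot as it stands.
- The arm moves only by the shell command python3 -m inch 'ROWS'. ROWS is JSON, one flat list of numbers, 7 for each row, row after row: the turn, a rotation vector about the tool's x, y, z scaled (see below), then the shift along the tool's x, y, z scaled (see below), then the closure, from -1 (fully open) to 1 (shut). In form: [ax, ay, az, tx, ty, tz, gripper, ax, ay, az, tx, ty, tz, gripper, ...]. A call has 1 to 10 rows; each row shifts and turns the commanded pose from where the row before left it, along the tool's axes as they then stand; what a row does not reach is not made up. The controller multiplies each number of a shift by 0.8 m and each number of a turn by 1.5 rad. A row lasts 1/12 s, in which the tool goes at most 41.7 mm and 7.16 degrees, less where a joint would pass 70% of its speed; a pose out of reach is approached as far as the arm can. A call with a number of a shift or a turn outside -1 to 1 is refused whole. A call with a gripper value outside its range is refused whole. The fingers move at their own pace and stop on an object; the grip force is fixed at half the most. Time passes only in rows, so rows that do not move let the fingers close. It gives the time, the measured TCP pose, the force, the opening and the grip force at its end, in the units of the state.
- get_obs(): the state, without advancing time (a new reading comes with each control period).
- capture(name): name is "scene" or "top"; returns a dict with "image" (384x512x3 uint8, red, green, blue), "mtx" (3x3 intrinsics, pixels), "pose" (4x4, takes a point from camera to world coordinates). Camera axes: x right, y up, looking along -z (the intrinsics and any distortion apply to the point x, -y, -z); pixel columns grow to the right and rows downward; lengths in mm; the calibration is good to about 2 mm. A picture is of the moment at which its call begins. There is no depth.
- close_job(): hands the job in; it is judged then, once.
The state is a dict: "time": time; "joint_positions": joint angles; "dq": joint speeds; "tau": joint torques, N m; "tool_pos": TCP position; "tcp_rot": TCP orientation; "contact_force": force on the tool from outside, world axes, zero at the start; "moment": the same for the moment, N m; "grip_width": finger opening in mm; "finger_force": force on a finger pad.
Only numpy, scipy, OpenCV 4.12 (cv2) and the standard library are available. Lean on these libraries where they do the work, as an engineer would, in place of code of your own. Each camera call takes 0.05 s, during which the arm holds its last target. There are 200 camera calls.

TASK

Help me check the valves of the pressure cooker on the hob: of the three steel weights on the worktop, set the one whose size fits the round seat in the middle of the lid down over the vent pipe, without dropping it, and let go of it. Then draw the spring-loaded slide on the long handle back, away from the lid, until its outer edge is at the first mark (the single line); do not draw it on to the double line, which would unlock the lid. Finish while still holding the slide at the single line, so that I can see whether the steam valve has lifted; leave the other two weights and everything else where they are.

Things in the scene. Friction and masses are not known exactly. Their poses are not given: they have to be found in the camera images.
- cooker: pressure cooker, fixed on the hob: steel pot, 220 mm in diameter, low domed lid 233 mm over the rim. Origin: centre of the pot's underside; z up. The black long handle runs level along its own -x, 26 mm wide, from 84 to 128 mm above the origin, ending 302 mm from the axis. A brass valve pin on the lid, 78 mm from the axis towards the handle, lifts 5 mm as the slide is drawn to the single line.
- vent_seat (a point): centre of the flat seat amid the lid, 134 mm above the cooker's origin, axes as the cooker's. Round it a steel collar, 38 mm inside, 52 mm outside diameter, 7 mm high; in its middle the vent pipe, 9 mm thick, 16 mm high, its last 6 mm tapering to 5 mm. A weight is home when it stands flat on the seat with the pipe in its bore (2 mm play all round): its centre is then 25 mm above this point.
- slide (a joint): the slide on the long handle (m): 0 at rest, grows as it is drawn away from the lid: 0.024 with its outer edge at the single line (steam), 0.044 at the double line (lid open), stop at 0.048. A spring pulls it back towards the lid with about 5 N at rest and 12 N at the single line; it goes back when let go.
- slide_grip (a point): the place to grip the slide, moves with it. The slide is a plain grey saddle over the handle, 34 mm long along it, 37 mm wide, its top 10 mm above this point, the lower edges of its flanks 13 mm below; axes as the cooker's: it is drawn level along its own -x. Free air on both sides of the handle. At rest 172 mm from the pot's axis.
- steam_mark (a point): middle of the single line across the top of the handle, fixed to the cooker, 213 mm from the pot's axis. The slide is right when its outer edge (17 mm from slide_grip on the side away from the lid) is at this line, to about 4 mm.
- weight_s_mid (a point): regulator weight, a plain steel cylinder, 24 mm in diameter, 50 mm tall, about 0.1 kg, upright on the worktop (z = -5 mm), closed on top, with a bore 6.4 mm wide and 24 mm deep in its underside. The point is its centre, 25 mm above its underside; z along its axis. The small one: too small, the vent pipe does not go into it.
- weight_m_mid (a point): regulator weight, a plain steel cylinder, 32 mm in diameter, 50 mm tall, about 0.1 kg, upright on the worktop (z = -5 mm), closed on top, with a bore 13 mm wide and 24 mm deep in its underside. The point is its centre, 25 mm above its underside; z along its axis. The middle one of the three: it fits the collar and the vent pipe.
- weight_l_mid (a point): regulator weight, a plain steel cylinder, 42 mm in diameter, 50 mm tall, about 0.1 kg, upright on the worktop (z = -5 mm), closed on top, with a bore 13 mm wide and 24 mm deep in its underside. The point is its centre, 25 mm above its underside; z along its axis. The large one: too wide for the collar.
- egg_timer: bystander, to be left alone: round kitchen timer, 58 mm across, 52 mm tall, behind the weights. Origin: centre of its underside.
- garlic: bystander, to be left alone: bulb of garlic, about 50 mm, in front of the weights. Origin: centre of its underside.
- teaspoon: bystander, to be left alone: steel teaspoon, 132 mm long, lying flat. Origin: centre of its underside.
- salt_shaker: bystander, to be left alone: salt shaker, 44 mm across, 90 mm tall, in front of the dish rack. Origin: centre of its underside.
- pepper_mill: bystander, to be left alone: wooden pepper mill, 58 mm across, 170 mm tall, in front of the dish rack. Origin: centre of its underside.
Things that resemble listed ones, but are neither listed nor needed, are in the scene too. Leave any turquoise look-alike of the part that bears weight_m_mid alone.

How it is judged:
By the outcome, as a careful person would: the job done as asked, in the order asked, and still so for the second after the job is handed in, while the arm keeps its last pose, push and grip.
It also fails if it takes over 58 s, if anything falls off the work surface, if the arm or the gripper's body presses on something with over 40 N, if the wrist force passes 120 N, or if a joint passes its speed limit or range.

## Working session

There is one attempt and no reset: what is moved stays moved. The work goes in short steps, Python scripts to look and compute and a shell command to move; the robot and the scene stay as the last step left them, time stands still between calls to the robot, and variables do not carry over. Pictures are saved under pics/ and viewed, at most 13 in all, crops included, and the job is handed in when it is done.

```bash
mkdir -p pics; ls; python3 - <<'E'
from plant import *
import cv2, numpy as np
print(get_obs(), finger_overhang)
for n in("scene","top"):
    c=capture(n); cv2.imwrite(f"pics/{n}0.png",c["image"][:,:,::-1]); print(n,c["mtx"],c["pose"],[k for k in c])
E
```

```text
pics
{'time': 0.0, 'joint_positions': array([-1.40499492e+00,  3.42711223e-01,  1.52499023e+00, -8.64289103e-06,
        1.27540800e+00, -1.46012187e-01]), 'dq': array([ 0.00136808, -0.00151234,  0.00070897, -0.00190411,  0.00050135,
        0.00154798]), 'tau': array([ 9.81946368e-05, -4.31250644e+01, -2.44217134e+01,  7.17149349e-02,
        5.58192213e-02, -9.92399123e-05]), 'tool_pos': array([ 161.00323926, -499.25291341,  206.16030907]), 'tcp_rot': array([-3.14009079e+00, -2.12508201e-04,  3.11815960e-01]), 'contact_force': array([-0.60592878, -0.03452975,  0.1480778 ]), 'moment': array([-0.00850772,  0.00138478,  0.03683088]), 'finger_force': 0.0, 'grip_width': 91.80253783185077} 11.0
scene [[405.37523507   0.         257.0892826 ]
 [  0.         405.37523507 188.59697688]
 [  0.           0.           1.        ]] [[-6.92145930e-01  2.73622196e-01 -6.67880906e-01 -4.23711760e+02]
 [-7.21309431e-01 -2.94837491e-01  6.26724468e-01  8.09848970e+02]
 [-2.54306051e-02  9.15533586e-01  4.01436840e-01  6.81660260e+02]
 [ 0.00000000e+00  0.00000000e+00  0.00000000e+00  1.00000000e+00]] ['image', 'mtx', 'pose']
top [[350.5821273    0.         250.32450325]
 [  0.         350.5821273  195.42258813]
 [  0.           0.           1.        ]] [[ 1.19445249e-02  9.87032145e-01 -1.60077709e-01  3.61179429e+02]
 [-9.99646479e-01  7.98413774e-03 -2.53608181e-02 -7.62002103e+01]
 [-2.37538602e-02  1.60324041e-01  9.86778575e-01  1.15582079e+03]
 [ 0.00000000e+00  0.00000000e+00  0.00000000e+00  1.00000000e+00]] ['image', 'mtx', 'pose']
```

View pics/scene0.png

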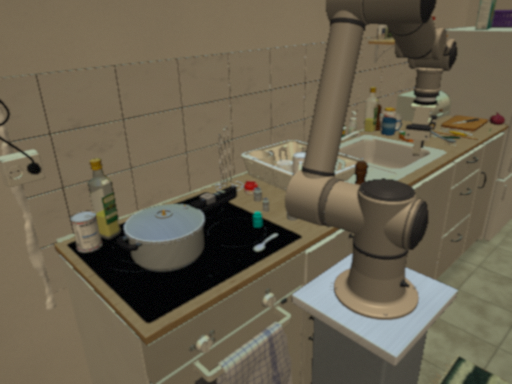

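View pics/top0.png

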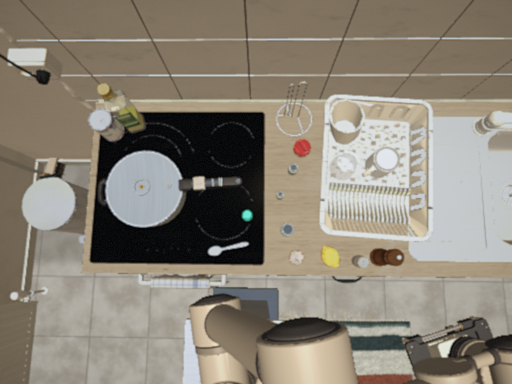

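The top view shows the pot at about (145,188) with the handle running right to (240,182). The slide is near (200,183), the weights at (293,168), (280,195) and (287,230), and the turquoise look-alike at (247,215). I'll zoom in next.

```bash
python3 - <<'E'
import cv2, numpy as np
t=cv2.imread("pics/top0.png")
a=cv2.resize(t[150:225,100:250],(800,400),interpolation=cv2.INTER_CUBIC)
b=cv2.resize(t[155:245,265:310],(100*2,400),interpolation=cv2.INTER_CUBIC)
cv2.imwrite("pics/cropA.png",a)
s=cv2.imread("pics/scene0.png")
c=cv2.resize(s[170:240,110:290],(720,280),interpolation=cv2.INTER_CUBIC)
im=np.zeros((600,800,3),np.uint8)
im[:300,:600]=cv2.resize(t[150:225,100:250],(600,300),interpolation=cv2.INTER_CUBIC)
im[:400,600:800]=b
im[:][320:600,:600]=cv2.resize(s[170:240,120:270],(600,280),interpolation=cv2.INTER_CUBIC)
cv2.imwrite("pics/crop1.png",im)
E
```

```text
(no output)
```

View pics/crop1.png

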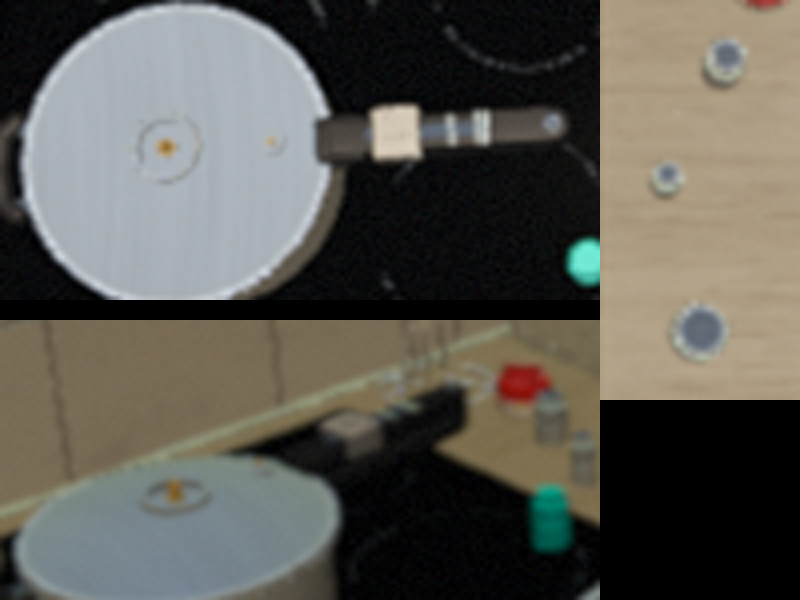

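Crop1, converted to full top-view pixels: vent pipe at (141.5,186.8), slide centre (199,183), single line (212.8,182.3). The medium weight is at about (293,169), small at (280,195) and large at (287,229.5). Now I'll measure these properly.

```bash
cat > h.py <<'E'
import cv2, numpy as np
from plant import *
def ray(c,p):
    d=c["pose"][:3,:3]@(np.array([1,-1,-1])*(np.linalg.inv(c["mtx"])@[p[0],p[1],1])); return c["pose"][:3,3],d
def onz(c,p,z):
    o,d=ray(c,p); return o+d*(z-o[2])/d[2]
def tri(c1,p1,c2,p2):
    o1,d1=ray(c1,p1);o2,d2=ray(c2,p2)
    s=np.linalg.lstsq(np.c_[d1,-d2],o2-o1,rcond=None)[0]; a,b=o1+d1*s[0],o2+d2*s[1]
    return (a+b)/2,np.linalg.norm(a-b)
def proj(c,X):
    q=c["pose"][:3,:3].T@(np.array(X)-c["pose"][:3,3]); q=c["mtx"]@(q*[1,-1,-1]); return q[:2]/q[2]
def blob(m,box):
    x0,y0,x1,y1=box; n,l,s,ce=cv2.connectedComponentsWithStats(m[y0:y1,x0:x1].astype(np.uint8))
    i=1+np.argmax(s[1:,4]); return ce[i]+[x0,y0],s[i]
E
python3 - <<'E'
from h import *
np.set_printoptions(precision=1,suppress=True)
t=capture("top"); s=capture("scene")
hs=lambda c:cv2.cvtColor(c["image"],cv2.COLOR_RGB2HSV).astype(int)
H=hs(t);S=hs(s)
br=lambda H:(H[...,0]>8)&(H[...,0]<28)&(H[...,1]>90)
pt,a=blob(br(H),(133,178,150,195)); ps,b=blob(br(S),(155,203,172,218)); print("pipe",pt,a,ps,b,tri(t,pt,s,ps))
vt,a=blob(br(H),(162,178,175,192)); print("pin",vt,a)
sl=lambda H:(H[...,2]>150)
p,a=blob(sl(H),(189,172,208,195)); print("slide",p,a)
l,a=blob(H[...,2]>110,(209,174,217,190)); print("line",l,a)
l,a=blob(H[...,2]>110,(217,174,224,190)); print("line2",l,a)
for n,bx in (("m",(282,158,304,180)),("s",(270,187,290,205)),("l",(277,219,298,240))):
    m=(H[...,0]>95)&(H[...,0]<140)&(H[...,1]>40); q,a=blob(m,bx); print(n,q,a,onz(t,q,45))
r,a=blob(((H[...,0]<6)|(H[...,0]>174))&(H[...,1]>150),(290,135,318,160)); print("timer",r,a,onz(t,r,45))
print("rack edge",onz(t,(322,170),80), "pipe z150",onz(t,pt,150),onz(t,p,131),onz(t,l,128))
E
```

```text
pipe [141.  186.3] [7 7 3 3 7] [163.  212.3] [ 7  7  3  5 13] (array([552.1, 276.7, 140.8]), np.float64(4.326968406214708))Traceback (most recent call last):
  File "<stdin>", line 8, in <module>
  File "h.py", line 15, in blob
    i=1+np.argmax(s[1:,4]); return ce[i]+[x0,y0],s[i]
        ~~~~~~~~~^^^^^^^^^
    return _wrapfunc(a, 'argmax', axis=axis, out=out, **kwds)
    return bound(*args, **kwds)
ValueError: attempt to get argmax of an empty sequence
```

```bash
python3 - <<'E'
from h import *
np.set_printoptions(precision=1,suppress=True)
t=capture("top"); s=capture("scene")
H=cv2.cvtColor(t["image"],cv2.COLOR_RGB2HSV).astype(int)
def tryb(n,m,bx,z):
    try:
        q,a=blob(m,bx); print(n,q,a,onz(t,q,z))
    except Exception as e: print(n,"none")
br=(H[...,0]>5)&(H[...,0]<30)&(H[...,1]>60)
tryb("pipe",br,(133,178,150,195),150)
tryb("pin",br,(160,178,178,192),130)
tryb("slide",H[...,2]>150,(189,172,208,195),131)
tryb("line",H[...,2]>110,(209,174,217,190),128)
tryb("line2",H[...,2]>110,(217,174,224,190),128)
for n,bx in (("m",(282,158,304,180)),("s",(270,187,290,205)),("l",(277,219,298,240))):
    tryb(n,(H[...,0]>95)&(H[...,0]<140)&(H[...,1]>40),bx,45)
    tryb(n,np.abs(cv2.cvtColor(t["image"],cv2.COLOR_RGB2LAB)[...,2].astype(int)-128)<8,bx,20)
tryb("timer",((H[...,0]<6)|(H[...,0]>174))&(H[...,1]>150),(290,135,318,160),45)
print("rack edge",onz(t,(322,170),80),onz(t,(142,186),128))
S=cv2.cvtColor(s["image"],cv2.COLOR_RGB2HSV)
print(S[194:206,198:220,2])
E
```

```text
pipe [141.1 186.5] [ 6  7  5  4 15] [548.4 271.3 150. ]
pin [167. 185.] [7 7 1 1 1] [557.2 200.3 130. ]
slide [198.4 182.6] [  4   5  12  12 138] [565.  105.9 131. ]
line [212.4 182. ] [ 0  5  8  7 36] [567.7  64.5 128. ]
line2 [219.8 181.4] [ 0  4  6  8 39] [569.7  42.2 128. ]
m none
m [293.3 167.2] [ 8  6  8  8 51] [ 641.4 -188.4   20. ]
s none
s [280.  194.1] [ 7  4  7  8 31] [ 550.7 -144.4   20. ]
l [287.3 228.8] [ 7  6  8  8 44] [ 435.6 -165.6   45. ]
l [287.2 229. ] [ 4  4 13 12 86] [ 436.6 -167.3   20. ]
timer [301.5 147.4] [  4   5  16  16 195] [ 702.  -213.1   45. ]
rack edge [ 618.2 -272.1   80. ] [554.  276.3 128. ]
[[ 91  82  70  69  79  93 106 112 118 118 116 118 116 112 102  88  75  71
   72  70  61  45]
 [ 54  51  65  89 107 117 121 117 117 116 117 118 121 117 110  98  80  54
   42  39  34  29]
 [ 25  44  73 100 116 122 123 118 116 116 118 122 122 116 106  93  73  47
   26  16  18  17]
 [ 15  36  61  79  93 105 113 118 120 122 122 118 111 102  90  77  61  40
   20  13  15  13]
 [  8  24  42  53  64  74  88 100 109 111 111 102  89  80  73  66  56  38
   19   9   9  12]
 [  8  20  29  44  56  60  59  67  80  86  85  83  71  70  64  66  56  43
   20  13  13  15]
 [ 20  24  26  34  41  43  42  41  56  68  70  69  66  67  65  64  58  38
   22  16  16  18]
 [ 23  23  23  22  27  29  24  28  46  59  66  65  66  66  63  59  51  37
   21  19  19  20]
 [ 25  23  26  23  23  19  17  24  40  58  65  64  60  59  53  47  34  25
   21  21  19  17]
 [ 21  22  23  21  18  21  11  18  38  52  57  53  44  40  36  26  22  20
   16  14  19  14]
 [ 22  20  21  19  20  16  13  14  28  37  42  36  29  26  22  22  18  18
   13  12  14   9]
 [ 21  20  16  16  12  12  12  11  17  23  25  24  22  21  15  18  16  14
   11  11  10   6]]
```

```bash
python3 -m inch '[0,0,0,0,0,-0.032,-1, 0,0,0,0,0,-0.032,-1, 0,0,0,0.043,-0.012,0,-1, 0,0,0,0.043,-0.012,0,-1, 0,0,0,0.043,-0.012,0,-1, 0,0,0,0.043,-0.012,0,-1, 0,0,0,0.043,-0.012,0,-1, 0,0,0,0.043,-0.012,0,-1, 0,0,0,0.043,-0.012,0,-1, 0,0,0,0.043,-0.012,0,-1]'; python3 -m inch '[0,0,0,0.043,-0.012,0,-1, 0,0,0,0.043,-0.012,0,-1, 0,0,0,0.043,-0.012,0,-1, 0,0,0,0.043,-0.012,0,-1, 0,0,0,0.043,-0.012,0,-1, 0,0,0,0.043,-0.012,0,-1, 0,0,0,0.043,-0.012,0,-1, 0,0,0,0.043,-0.012,0,-1, 0,0,0,0,0,0,-1]'; python3 -m inch '[0,0,-0.078,0,0,0,-1, 0,0,-0.078,0,0,0,-1, 0,0,-0.078,0,0,0,-1, 0,0,-0.078,0,0,0,-1, 0,0,-0.078,0,0,0,-1, 0,0,-0.078,0,0,0,-1, 0,0,-0.078,0,0,0,-1]'; python3 -m inch '[0,0,-0.078,0,0,0,-1, 0,0,-0.078,0,0,0,-1, 0,0,-0.078,0,0,0,-1, 0,0,-0.078,0,0,0,-1, 0,0,-0.078,0,0,0,-1, 0,0,-0.078,0,0,0,-1, 0,0,-0.078,0,0,0,-1,0,0,0,0,0,0,-0.2,0,0,0,0,0,0,-0.2,0,0,0,0,0,0,-0.2]'
```

```text
time: 1.13
tool_pos: [400.7, -340.9, 258.1]
tcp_rot: [3.141, -0.0, 0.312]
contact_force: [0.7, -0.7, -0.0]
grip_width: 91.9
finger_force: 0.0
time: 1.88
tool_pos: [641.8, -180.0, 256.3]
tcp_rot: [-3.14, -0.001, 0.317]
contact_force: [-0.2, -0.6, -0.8]
grip_width: 91.9
finger_force: 0.0
time: 2.47
tool_pos: [637.6, -184.8, 257.8]
tcp_rot: [-3.141, 0.0, 1.137]
contact_force: [0.3, 0.2, 0.2]
grip_width: 91.6
finger_force: 0.0
time: 3.3
tool_pos: [637.7, -184.7, 257.9]
tcp_rot: [-3.141, -0.0, 1.946]
contact_force: [0.0, 0.8, 0.3]
grip_width: 76.6
finger_force: 0.0
```

```bash
python3 -m inch '[0,0,0,0,-0.0035,0.046,-0.2, 0,0,0,0,0,0.046,-0.2, 0,0,0,0,0,0.046,-0.2, 0,0,0,0,0,0.046,-0.2, 0,0,0,0,0,0,-0.2, 0,0,0,0,0,0,-0.2]'
python3 - <<'E'
from h import *
im=np.zeros((400,800,3),np.uint8)
t=capture("top")["image"][...,::-1]; s=capture("scene")["image"][...,::-1]
im[:,:400]=cv2.resize(t[130:210,255:335],(400,400),interpolation=cv2.INTER_CUBIC)
im[:,400:]=cv2.resize(s[150:220,225:295],(400,400),interpolation=cv2.INTER_CUBIC)
cv2.imwrite("pics/c2.png",im)
E
```

```text
time: 3.8
tool_pos: [634.2, -185.3, 109.5]
tcp_rot: [-3.139, -0.003, 1.948]
contact_force: [0.8, 0.2, 0.3]
grip_width: 54.8
finger_force: 0.0
```

View pics/c2.png

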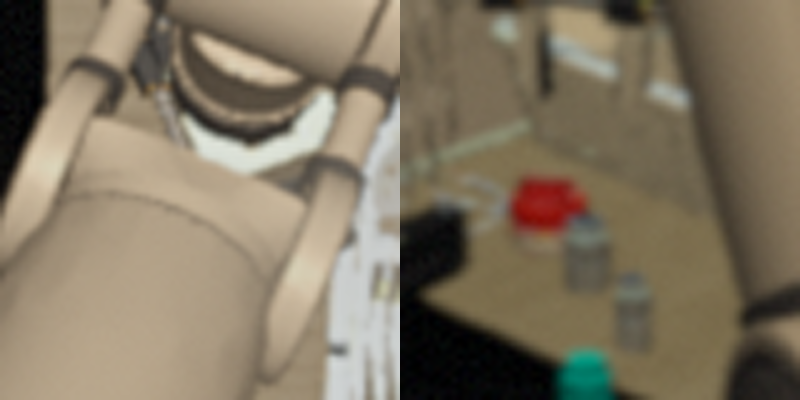

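The top view is hidden by the arm. In the scene view the medium weight's top is at about (257.8,188) and its foot at about (257.7,200); I'll check that against the projection.

```bash
python3 - <<'E'
from h import *
s=capture("scene"); t=capture("top")
for z in (45,20,-5,98,120): print(z,proj(s,(634,-186,z)))
for z in (98,): print(proj(s,(634+.931*27,-186+.366*27,z)),proj(s,(634-.931*27,-186-.366*27,z)))
print(onz(s,(257.7,193.5),22),onz(t,(293.3,167.2),45))
E
```

```text
45 [257.70650247 188.56038477]
20 [257.86408602 194.37353299]
-5 [258.01970034 200.11403729]
98 [257.36574059 175.98991455]
120 [257.22155534 170.67102062]
[251.05302464 175.05461265] [263.76452304 176.93796819]
[ 637.26276895 -188.31154807   22.        ] [ 635.25011627 -185.98353461   45.        ]
```

```bash
python3 -m inch '[0,0,0,0,0,0.037,-0.2, 0,0,0,0,0,0.037,-0.2, 0,0,0,0,0,0.037,-0.2, 0,0,0,0,0,0,-0.2, 0,0,0,0,0,0,1, 0,0,0,0,0,0,1, 0,0,0,0,0,0,1, 0,0,0,0,0,0,1, 0,0,0,0,0,0,1, 0,0,0,0,0,0,1]'; python3 -m inch '[0,0,0,0,0,0,1,0,0,0,0,0,0,1,0,0,0,0,0,0,1]'
```

```text
time: 4.83
tool_pos: [636.1, -186.0, 23.5]
tcp_rot: [3.14, 0.002, 1.95]
contact_force: [-2.3, 0.1, 20.5]
grip_width: 20.1
finger_force: 24.4
time: 5.08
tool_pos: [639.7, -186.3, 26.6]
tcp_rot: [3.132, 0.007, 1.95]
contact_force: [4.1, 3.0, 15.4]
grip_width: 1.6
finger_force: 7.8
```

```bash
python3 - <<'E'
from h import *
im=np.zeros((400,800,3),np.uint8)
t=capture("top")["image"][...,::-1]; s=capture("scene")["image"][...,::-1]
im[:,:400]=cv2.resize(t[130:210,255:335],(400,400),interpolation=cv2.INTER_CUBIC)
im[:,400:]=cv2.resize(s[150:220,225:295],(400,400),interpolation=cv2.INTER_CUBIC)
cv2.imwrite("pics/c3.png",im)
print(get_obs())
E
```

```text
{'time': 5.1833, 'joint_positions': array([-0.39907032,  0.76003376,  1.31795695,  0.00202327,  1.05197056,
       -0.77902607]), 'dq': array([-0.00112253,  0.00031488,  0.00033136, -0.00069544, -0.00042871,
       -0.00045538]), 'tau': array([-2.74221316e+00, -4.90312457e+01, -1.50603729e+01, -1.23669393e+00,
        1.03927497e+00, -3.84999847e-03]), 'tool_pos': array([ 639.80830128, -186.24600196,   26.81458361]), 'tcp_rot': array([3.13207366, 0.0069128 , 1.94972614]), 'contact_force': array([ 4.69135657,  2.53195428, 14.88492191]), 'moment': array([ 0.56882327, -0.98342797,  0.03090072]), 'finger_force': 7.750594748140429, 'grip_width': 0.4034255769865376}
```

View pics/c3.png

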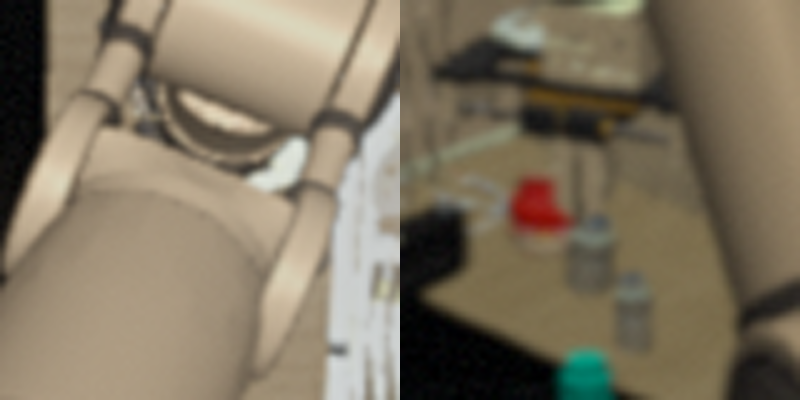

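The fingers closed to 0.4 mm on nothing, with a lasting upward force on the tool. The weight is still upright at about (590,250) in the crop, and the fingers are behind it. I'll lift clear and re-measure.

```bash
python3 -m inch '[0,0,0,0,0,-0.02,1, 0,0,0,0,0,-0.045,1, 0,0,0,0,0,-0.045,1, 0,0,0,0,0,-0.045,1,0,0,0,0,0,-0.045,1, 0,0,0,0.045,0,0,-0.2, 0,0,0,0.045,0,0,-0.2, 0,0,0,0.045,0,0,-0.2, 0,0,0,0.045,0,0,-0.2,0,0,0,0.045,0,0,-0.2]';python3 -m inch '[0,0,0,0.045,0,0,-0.2, 0,0,0,0.045,0,0,-0.2,0,0,0,0,0,0,-0.2]'
python3 - <<'E'
from h import *
im=np.zeros((400,800,3),np.uint8)
T=capture("top");t=T["image"][...,::-1]; s=capture("scene")["image"][...,::-1]
im[:,:400]=cv2.resize(t[130:210,255:335],(400,400),interpolation=cv2.INTER_CUBIC)
im[:,400:]=cv2.resize(s[150:220,225:295],(400,400),interpolation=cv2.INTER_CUBIC)
cv2.imwrite("pics/c4.png",im)
E
```

```text
time: 6.02
tool_pos: [567.7, -17.2, 182.5]
tcp_rot: [3.141, 0.0, 1.949]
contact_force: [1.1, -0.1, 0.7]
grip_width: 29.2
finger_force: 0.0
time: 6.27
tool_pos: [539.4, 53.7, 182.6]
tcp_rot: [-3.141, -0.002, 1.954]
contact_force: [1.4, -0.9, -0.7]
grip_width: 49.4
finger_force: 0.0
```

View pics/c4.png

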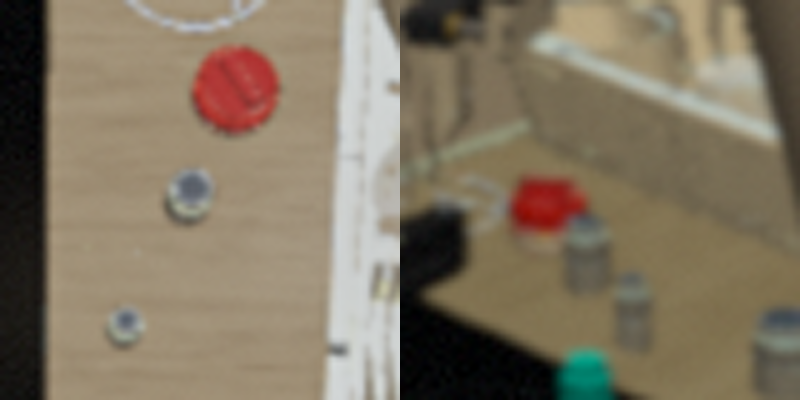

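The medium weight is still upright and hasn't moved (293.2,167). So the fingers seem to have closed on its top, higher than the reported pose implies. I'll check where the fingertips really are in the image against the reported pose.

```bash
python3 - <<'E'
from h import *
o=get_obs(); p=o["tool_pos"]; y=o["tcp_rot"][2]
ty=np.array([np.sin(y),-np.cos(y),0])
im=np.zeros((560,800,3),np.uint8)
for k,(n,x0) in enumerate((("scene",0),("top",400))):
    c=capture(n); w=o["grip_width"]/2
    q=proj(c,p); x,yy=(q-[35,49]).astype(int); f=400/70
    im[:,x0:x0+400]=cv2.resize(c["image"][yy:yy+98,x:x+70,::-1],(400,560),interpolation=cv2.INTER_CUBIC)
    for dz,col in ((-11,(0,255,0)),(0,(0,0,255)),(55,(255,0,255))):
        for s in (-w,w):
            r=((proj(c,p+s*ty+[0,0,dz])-[x,yy]+.5)*f).astype(int); cv2.circle(im,(int(r[0])+x0,int(r[1])),3,col,-1)
    print(n,x,yy,q)
cv2.imwrite("pics/c5.png",im); print(p,o["grip_width"])
E
```

```text
scene 189 129 [224.22976358 178.92831125]
top 179 138 [214.86173529 187.20652096]
[541.79386806  49.50087256 182.67339913] 54.04161996040914
```

View pics/c5.png

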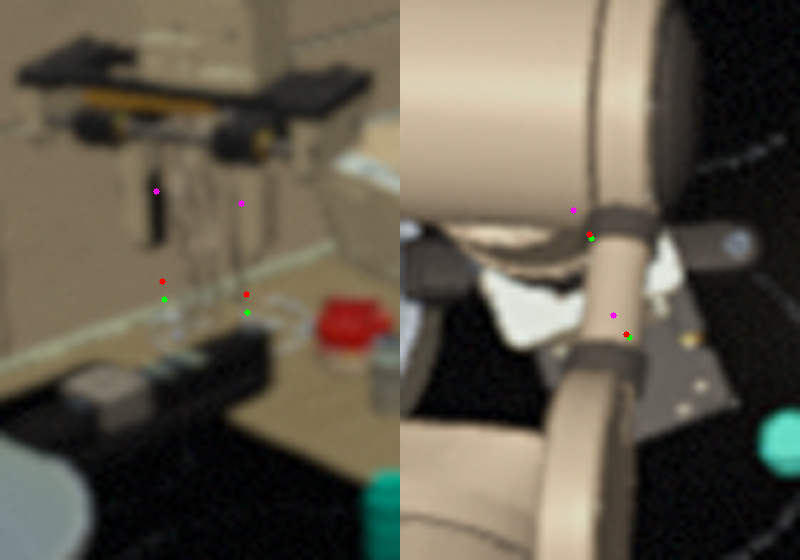

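The image shows the real fingertips (crop row about 250) roughly 30–35 mm higher than the reported pose predicts (row about 305). Resting on the 45 mm weight top at a reported z of 26.8 gives the same answer: tip z ≈ TCP z + 18. I'll use that and regrasp lower.

```bash
python3 -m inch '[0,0,0,-0.0454,0,0,-0.2,0,0,0,-0.0454,0,0,-0.2,0,0,0,-0.0454,0,0,-0.2,0,0,0,-0.0454,0,0,-0.2,0,0,0,-0.0454,0,0,-0.2,0,0,0,-0.0454,0,0,-0.2,0,0,0,-0.0454,0,0,-0.2,0,0,0,0,0,0,-0.2]'; python3 -m inch '[0,0,0,0,0,0.044,-0.2,0,0,0,0,0,0.044,-0.2,0,0,0,0,0,0.044,-0.2,0,0,0,0,0,0.044,-0.2,0,0,0,0,0,0,-0.2,0,0,0,0,0,0,-0.2]'; python3 -m inch '[0,0,0,0,0,0.016,-0.2,0,0,0,0,0,0.016,-0.2,0,0,0,0,0,0,-0.2,0,0,0,0,0,0,-0.2]'
```

```text
time: 7.13
tool_pos: [636.8, -196.5, 180.6]
tcp_rot: [-3.141, 0.003, 1.942]
contact_force: [-1.3, 0.3, -0.4]
grip_width: 55.0
finger_force: 0.0
time: 7.63
tool_pos: [634.7, -188.3, 39.7]
tcp_rot: [-3.138, -0.003, 1.948]
contact_force: [0.7, 0.2, 0.4]
grip_width: 55.0
finger_force: 0.0
time: 7.97
tool_pos: [636.0, -187.8, 15.8]
tcp_rot: [-3.141, 0.0, 1.95]
contact_force: [0.7, 0.2, 0.3]
grip_width: 55.2
finger_force: 0.0
```

```bash
python3 - <<'E'
from h import *
o=get_obs(); p=o["tool_pos"]; y=o["tcp_rot"][2]
ty=np.array([np.sin(y),-np.cos(y),0])
c=capture("scene"); q=np.array([257,183]); x,yy=q-[40,35]
im=cv2.resize(c["image"][yy:yy+70,x:x+80,::-1],(800,600),interpolation=cv2.INTER_CUBIC) if 0 else cv2.resize(c["image"][yy:yy+60,x:x+80,::-1],(800,600),interpolation=cv2.INTER_CUBIC)
for s in (-27,27):
    r=((proj(c,p+s*ty+[0,0,18])-[x,yy]+.5)*10).astype(int); cv2.circle(im,(int(r[0]),int(r[1])),4,(0,255,0),1)
cv2.imwrite("pics/c6.png",im); print(p,o["grip_width"],o["contact_force"])
E
```

```text
[ 636.00848383 -187.79739119   15.77195573] 55.176022120308204 [0.7383611  0.15495832 0.25407598]
```

View pics/c6.png

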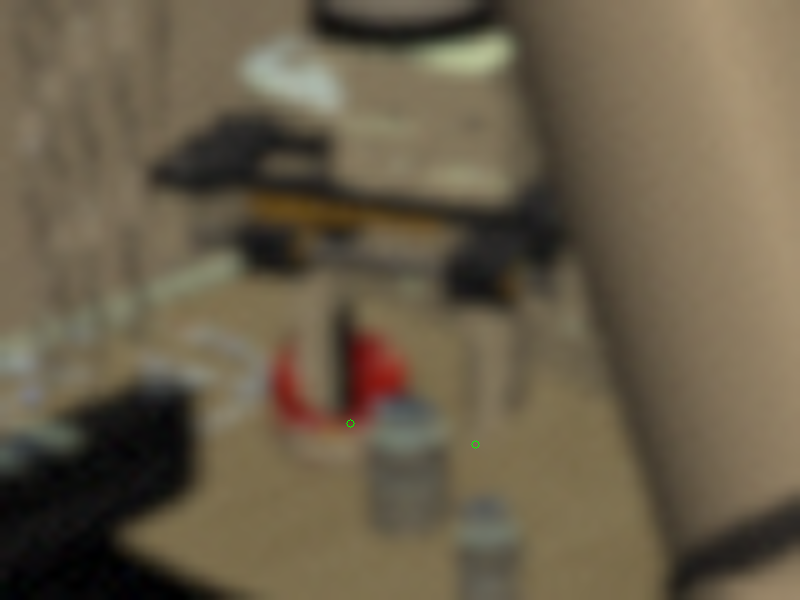

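Tips are at crop (345,410) and (490,420), straddling the weight at columns 370–448, so they are centred but about 26 mm too high. Descend and close.

```bash
python3 -m inch '[0,0,0,0,0,0.016,-0.2,0,0,0,0,0,0.016,-0.2,0,0,0,0,0,0,-0.2,0,0,0,0,0,0,-0.2]'; python3 -m inch '[0,0,0,0,0,0,1,0,0,0,0,0,0,1,0,0,0,0,0,0,1,0,0,0,0,0,0,1,0,0,0,0,0,0,1,0,0,0,0,0,0,1,0,0,0,0,0,0,1]'
```

```text
time: 8.35
tool_pos: [635.1, -187.4, -11.5]
tcp_rot: [-3.139, -0.002, 1.95]
contact_force: [0.9, 0.5, 1.4]
grip_width: 55.2
finger_force: 0.0
time: 8.93
tool_pos: [636.3, -187.9, -9.6]
tcp_rot: [3.141, 0.001, 1.95]
contact_force: [0.6, -0.1, 1.9]
grip_width: 30.9
finger_force: 30.0
```

```bash
python3 -m inch '[0,0,0,0,0,-0.02,1,0,0,0,0,0,-0.04,1,0,0,0,0,0,-0.05,1,0,0,0,0,0,-0.05,1,0,0,0,0,0,-0.05,1,0,0,0,0,0,-0.04,1,0,0,0,0,0,0,1]'; python3 -m inch '[0,0,0,0.03,0.006,0,1,0,0,0,0.048,0.01,0,1,0,0,0,0.048,0.01,0,1,0,0,0,0.048,0.01,0,1,0,0,0,0.048,0.01,0,1,0,0,0,0.048,0.01,0,1,0,0,0,0.048,0.01,0,1,0,0,0,0.048,0.01,0,1,0,0,0,0.048,0.01,0,1,0,0,0,0.048,0.01,0,1]'; python3 -m inch '[0,0,0,0.048,0.01,0,1,0,0,0,0.048,0.01,0,1,0,0,0,0.02,0.004,0,1,0,0,0,0,0,0,1,0,0,0,0,0,0,1]'
```

```text
time: 9.52
tool_pos: [639.1, -189.0, 198.6]
tcp_rot: [3.132, 0.01, 1.95]
contact_force: [1.5, -0.9, -0.1]
grip_width: 30.7
finger_force: 30.0
time: 10.35
tool_pos: [569.6, 185.8, 189.3]
tcp_rot: [-3.141, -0.0, 1.95]
contact_force: [1.8, 0.4, -1.0]
grip_width: 31.2
finger_force: 30.0
time: 10.77
tool_pos: [553.5, 277.9, 189.1]
tcp_rot: [-3.14, 0.0, 1.952]
contact_force: [-0.6, -1.2, 0.5]
grip_width: 30.8
finger_force: 30.0
```

```bash
python3 - <<'E'
from h import *
o=get_obs(); p=o["tool_pos"]; print(p,o["tcp_rot"],o["grip_width"],o["finger_force"])
im=np.zeros((560,800,3),np.uint8)
s=capture("scene");t=capture("top")
im[:,:400]=cv2.resize(s["image"][155:225,140:190,::-1],(400,560),interpolation=cv2.INTER_CUBIC)
im[:,400:]=cv2.resize(t["image"][140:224,115:175,::-1],(400,560),interpolation=cv2.INTER_CUBIC)
for X in ((p+[0,0,4.6]),(p+[0,0,54.6])):
    r=((proj(s,X)-[140,155]+.5)*8).astype(int); print(X,proj(s,X)); cv2.circle(im,(int(r[0]),int(r[1])),3,(0,255,0),1)
cv2.imwrite("pics/c7.png",im)
print(proj(s,(552,274.5,150)),proj(t,(552,274.5,150)))
E
```

```text
[553.45767414 277.92075893 189.09283959] [-3.14015406e+00  4.92723581e-04  1.95205065e+00] 30.77299046579355 29.999751541618025
[553.45767414 277.92075893 193.69283959] [160.96699573 196.3289337 ]
[553.45767414 277.92075893 243.69283959] [158.8627153  180.49040972]
[164.01389921 209.50905105] [140.11649509 185.26864727]
```

View pics/c7.png

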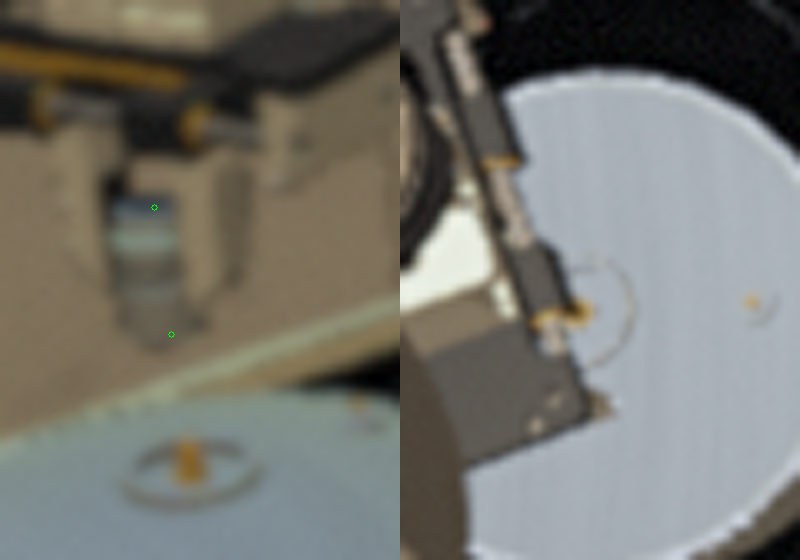

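The weight hangs level in the jaws, with its axis at crop columns 150 (top) to 158 (bottom). The pipe is at crop (190,462) and the collar round it. I'll compute the lateral offset along the drop line.

```bash
python3 - <<'E'
from h import *
np.set_printoptions(precision=2,suppress=True,linewidth=200)
s=capture("scene"); t=capture("top"); p=get_obs()["tool_pos"]; print(p)
# pipe, orange-weighted centroid in both views
def oc(im,box):
    x0,y0,x1,y1=box; a=im[y0:y1,x0:x1].astype(float); w=np.clip(a[...,0]-a[...,2]-25,0,None); yy,xx=np.mgrid[y0:y1,x0:x1]
    return np.array([(w*xx).sum(),(w*yy).sum()])/w.sum()
ps=oc(s["image"],(158,205,170,219))
t0=dict(t); t0["image"]=cv2.imread("pics/top0.png")[...,::-1]
pt=oc(t0["image"],(137,182,146,191)); print("pipe",ps,pt)
for z in (142,145,148): print(z,"scene",onz(s,ps,z),"top",onz(t,pt,z))
print("tri",tri(t,pt,s,ps))
# collar ring: dark arc pixels in the undisturbed top view
g=cv2.cvtColor(t0["image"],cv2.COLOR_RGB2GRAY).astype(float); d=cv2.GaussianBlur(g,(0,0),6)-g
yy,xx=np.mgrid[0:384,0:512]; r=np.hypot(xx-141.5,yy-187); m=(r>5.5)&(r<11)&(d>5)
A=np.c_[xx[m],yy[m],np.ones(m.sum())]; q=np.linalg.lstsq(A,xx[m]**2+yy[m]**2,rcond=None)[0]
c=q[:2]/2; print("ring",c,np.sqrt(q[2]+c@c),m.sum(),onz(t,c,141),onz(t,c,134))
L=cv2.cvtColor(s["image"],cv2.COLOR_RGB2GRAY)
for v in (184,188,192,194,196,197,198): print(v,L[v,148:172])
print(proj(s,p+[0,0,4.6]),proj(s,p+[0,0,54.6]))
E
```

```text
[554.57 275.82 189.8 ]
pipe [163.2  212.38] [141.05 186.41]
142 scene [551.84 278.49 142.  ] top [550.1  274.29 142.  ]
145 scene [546.42 281.44 145.  ] top [549.54 273.26 145.  ]
148 scene [540.99 284.4  148.  ] top [548.98 272.22 148.  ]
tri (array([551.68, 276.46, 140.69]), np.float64(4.05516935346303))
ring [141.92 186.74] 7.796471363002599 64 [549.31 271.98 141.  ] [550.61 274.38 134.  ]
184 [108 111 119 121 108  91  98 119 127 127 127 126 124 122 115 116 122 124 121 110  96  89  91 102]
188 [113 110 108 113 110  97  78  76  82  84  84  85  83  82  88 104 119 125 123 110  94  83  84  97]
192 [113 113 112 114 111 107  92  86  91  96 101 101  99  94  92  94  97  97  95 101 108 109 109 110]
194 [113 113 113 112 112 113 108 101  92  92  93  97  96  94  91  85  80  76  90 108 113 113 112 113]
196 [113 114 112 112 111 110 108 101  98  96  95  96  96  94  92  86  87  94 104 113 113 114 114 114]
197 [114 113 113 112 111 111 111 109 105 102 101 101 100  99  97  92  96 104 110 114 114 115 116 121]
198 [113 113 113 111 111 112 113 112 111 110 108 107 108 108 108 104 107 111 115 118 120 125 131 137]
[161.36 195.78] [159.27 179.95]
```

```bash
python3 -m inch '[0,0,0,0.0016,-0.0024,0.018,1,0,0,0,0,0,0.018,1,0,0,0,0,0,0.014,1,0,0,0,0,0,0,1,0,0,0,0,0,0,1,0,0,0,0,0,0,1]'
```

```text
time: 11.47
tool_pos: [552.6, 277.3, 150.9]
tcp_rot: [3.14, 0.0, 1.949]
contact_force: [0.5, -0.5, 1.0]
grip_width: 31.1
finger_force: 30.0
```

```bash
python3 -m inch '[0,0,0,0,0,0.004,1,0,0,0,0,0,0.004,1,0,0,0,0,0,0.003,1,0,0,0,0,0,0.003,1,0,0,0,0,0,0,1,0,0,0,0,0,0,1]'; python3 -m inch '[0,0,0,0,0,0.003,1,0,0,0,0,0,0.003,1,0,0,0,0,0,0,1,0,0,0,0,0,0,1]'
```

```text
time: 11.97
tool_pos: [552.2, 277.3, 138.7]
tcp_rot: [3.141, 0.001, 1.95]
contact_force: [2.5, -2.5, -1.0]
grip_width: 31.0
finger_force: 30.0
time: 12.3
tool_pos: [552.3, 277.3, 133.7]
tcp_rot: [3.141, 0.001, 1.95]
contact_force: [2.7, -3.3, -1.1]
grip_width: 30.8
finger_force: 30.0
```

```bash
python3 -m inch '[0,0,0,-0.0015,0.0007,0,1,0,0,0,0,0,0.0025,1,0,0,0,0,0,0.002,1,0,0,0,0,0,0,1,0,0,0,0,0,0,1]'
```

```text
time: 12.72
tool_pos: [552.7, 277.0, 130.1]
tcp_rot: [-3.141, -0.0, 1.95]
contact_force: [1.1, -2.1, -1.3]
grip_width: 30.9
finger_force: 30.0
```

```bash
python3 -m inch '[0,0,0,-0.0008,0.0003,0.001,1,0,0,0,0,0,0,1,0,0,0,0,0,0,1]';  python3 -m inch '[0,0,0,0,0,0.001,1,0,0,0,0,0,0,1,0,0,0,0,0,0,1]'
```

```text
time: 12.97
tool_pos: [552.9, 276.8, 130.0]
tcp_rot: [-3.141, -0.001, 1.95]
contact_force: [-2.3, -0.5, 3.5]
grip_width: 30.8
finger_force: 30.0
time: 13.22
tool_pos: [553.0, 276.9, 129.9]
tcp_rot: [3.141, -0.001, 1.95]
contact_force: [-3.7, -0.7, 8.7]
grip_width: 30.7
finger_force: 30.0
```

```bash
python3 -m inch '[0,0,0,0,0,-0.0018,1,0,0,0,0,0,0,1,0,0,0,0,0,0,-0.2,0,0,0,0,0,0,-0.2,0,0,0,0,0,0,-0.2,0,0,0,0,0,0,-0.2,0,0,0,0,0,0,-0.2]'; python3 -m inch '[0,0,0,0,0,-0.01,-0.2,0,0,0,0,0,-0.03,-0.2,0,0,0,0,0,-0.045,-0.2,0,0,0,0,0,-0.04,-0.2,0,0,0,0,0,0,-0.2]'
```

```text
time: 13.8
tool_pos: [553.3, 276.4, 130.1]
tcp_rot: [-3.141, 0.0, 1.95]
contact_force: [0.4, -0.1, 0.1]
grip_width: 54.4
finger_force: 0.0
time: 14.22
tool_pos: [556.2, 277.5, 238.5]
tcp_rot: [3.128, 0.001, 1.95]
contact_force: [1.0, 0.3, 1.3]
grip_width: 55.0
finger_force: 0.0
```

```bash
python3 -m inch '[0,0,0,-0.041,-0.0137,0,-0.2,0,0,0,-0.041,-0.0137,0,-0.2,0,0,0,-0.041,-0.0137,0,-0.2,0,0,0,-0.041,-0.0137,0,-0.2,0,0,0,-0.041,-0.0137,0,-0.2,0,0,0.068,0,0,0,-0.2,0,0,0.068,0,0,0,-0.2,0,0,0.068,0,0,0,-0.2,0,0,0,0,0,0,-0.2,0,0,0,0,0,0,-0.2]'
python3 - <<'E'
from h import *
s=capture("scene"); t=capture("top"); print(get_obs()["tool_pos"],get_obs()["tcp_rot"])
im=np.zeros((600,800,3),np.uint8)
im[:,:500]=cv2.resize(s["image"][164:224,140:190,::-1],(500,600),interpolation=cv2.INTER_CUBIC)
im[:450,500:]=cv2.resize(t["image"][165:210,125:155,::-1],(300,450),interpolation=cv2.INTER_CUBIC)
for X in ((552.7,277,134),(552.7,277,184)): print(proj(s,X),proj(t,X))
cv2.imwrite("pics/c8.png",im)
E
```

```text
time: 15.05
tool_pos: [563.1, 103.7, 230.6]
tcp_rot: [3.141, 0.0, 1.647]
contact_force: [-0.1, 1.6, -0.1]
grip_width: 54.8
finger_force: 0.0
[563.09063731 103.94014464 230.4355971 ] [3.14128648e+00 1.09705394e-04 1.64686517e+00]
[163.79252626 214.52426279] [141.08925397 186.04368417]
[161.77871868 199.31471579] [135.27510771 182.76597236]
```

View pics/c8.png

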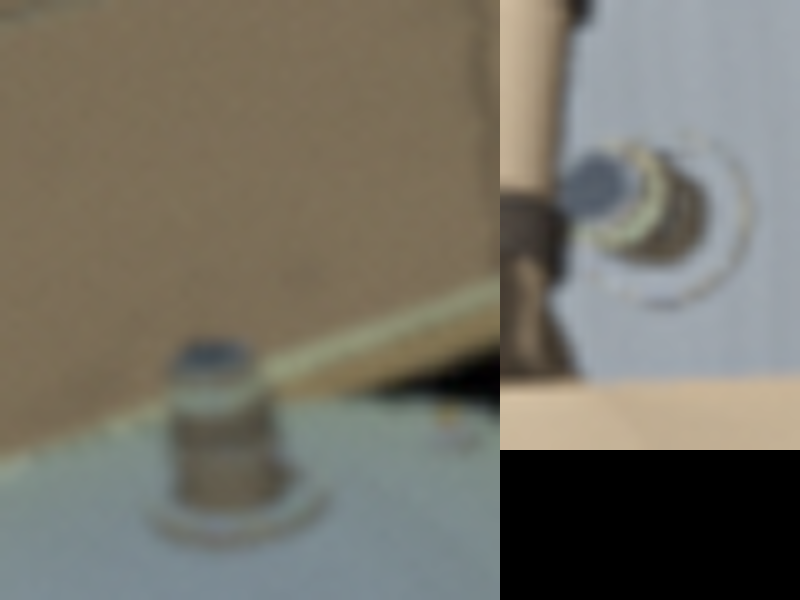

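The weight stands upright inside the collar (crop about (225,430)), released. Now onto the slide.

```bash
python3 -m inch '[0,0,0,0.0018,0.003,0.04,-0.2,0,0,0,0,0,0.04,-0.2,0,0,0,0,0,0.04,-0.2,0,0,0,0,0,0,-0.2,0,0,0,0,0,0,-0.2]';  python3 -m inch '[0,0,0,0,0,0.012,-0.2,0,0,0,0,0,0.012,-0.2,0,0,0,0,0,0.012,-0.2,0,0,0,0,0,0.012,-0.2,0,0,0,0,0,0.012,-0.2,0,0,0,0,0,0,-0.2,0,0,0,0,0,0,-0.2]'
```

```text
time: 15.57
tool_pos: [564.6, 105.5, 133.5]
tcp_rot: [-3.138, -0.0, 1.645]
contact_force: [0.7, -0.6, 0.6]
grip_width: 55.0
finger_force: 0.0
time: 16.15
tool_pos: [565.0, 105.3, 85.6]
tcp_rot: [-3.14, 0.0, 1.644]
contact_force: [0.4, 0.1, 0.0]
grip_width: 55.0
finger_force: 0.0
```

```bash
python3 -m inch '[0,0,0,0,0,0,1,0,0,0,0,0,0,1,0,0,0,0,0,0,1,0,0,0,0,0,0,1,0,0,0,0,0,0,1,0,0,0,0,0,0,1]'
```

```text
time: 16.65
tool_pos: [565.8, 105.4, 86.7]
tcp_rot: [3.14, 0.0, 1.644]
contact_force: [1.8, 0.9, 2.3]
grip_width: 37.1
finger_force: 30.0
```

```bash
python3 -m inch '[0,0,0,-0.005,0,0,1,0,0,0,-0.005,0,0,1,0,0,0,-0.005,0,0,1,0,0,0,-0.005,0,0,1,0,0,0,-0.005,0,0,1,0,0,0,0,0,0,1,0,0,0,0,0,0,1,0,0,0,0,0,0,1]'
```

```text
time: 17.32
tool_pos: [567.2, 87.4, 86.7]
tcp_rot: [3.14, -0.003, 1.644]
contact_force: [0.3, 9.9, 2.5]
grip_width: 36.9
finger_force: 30.0
```

```bash
python3 -m inch '[0,0,0,-0.004,0,0,1,0,0,0,-0.004,0,0,1,0,0,0,0,0,0,1,0,0,0,0,0,0,1,0,0,0,0,0,0,1,0,0,0,0,0,0,1]'
python3 - <<'E'
from h import *
s=capture("scene"); t=capture("top"); 
S=cv2.imread("pics/scene0.png")[...,::-1]
im=np.zeros((600,800,3),np.uint8)
im[:300,:400]=cv2.resize(S[180:210,190:230,::-1],(400,300),interpolation=cv2.INTER_CUBIC)
im[:300,400:]=cv2.resize(s["image"][180:210,190:230,::-1],(400,300),interpolation=cv2.INTER_CUBIC)
im[300:,:]=cv2.resize(t["image"][165:202,160:260,::-1],(800,300),interpolation=cv2.INTER_CUBIC)
cv2.imwrite("pics/c9.png",im); print(get_obs()["tool_pos"],get_obs()["contact_force"])
E
```

```text
time: 17.82
tool_pos: [567.6, 81.6, 86.7]
tcp_rot: [3.14, -0.004, 1.644]
contact_force: [0.4, 11.4, 2.1]
grip_width: 36.9
finger_force: 30.0
[567.6754397   81.56854365  86.72325164] [ 0.12444488 11.02780988  2.25034525]
```

View pics/c9.png

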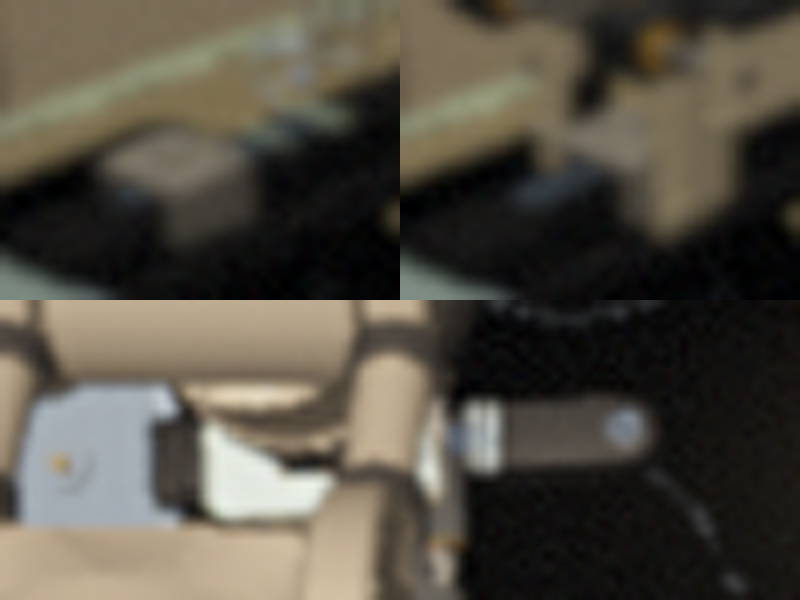

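The scene view shows the slide moved about 6 px along the handle. That matches the 24 mm drawn, with a steady pull of about 11 N, so it hasn't slipped in the grip. Handing in.

```bash
python3 -c "
from plant import *
print(close_job())"
```

```text
the job is handed in; nothing more can be done
None
```

The medium weight is upright on the vent seat and released, and the gripper is holding the slide about 24 mm back, at the single line by measured travel. My first try at that weight closed on its top and slipped off without moving or tipping it, and nothing else was touched that I could see.

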